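# Lock the tube rack onto the shaker's two pins

## Task

Load the tube rack onto the bench shaker: carry it upright by its handle, lower the wide ends of both its keyholes over the two headed pins on the shaker's deck so that it sits flat, slide it across the deck until the pins stop firmly at the narrow ends so that it is locked under their heads, and let go. The deck may have stopped off-centre to the left or right, so feel for the pins with a light hand and do not press or ram the shaker. Leave the glassware and the other things around it as they are.

Things in the scene. Friction and masses are not known exactly. Their poses are not given: they have to be found in the camera images.
- rack: Loose tube rack, about 0.45 kg, 220 mm long (its y), 90 mm wide (its x), z up; origin: centre of the underside of its flat 5 mm aluminium foot plate. On the plate a white perforated shelf, 136 x 64 mm, top at 46 mm; four stoppered tubes at x = +-20, y = +-53 mm, tops at 76 mm. A black handle bar spans the middle. A keyhole goes through the plate near each end (y = +-85 mm).
- handle (a point): Centre of the rack's straight black handle bar, 76 mm above the rack's origin. The bar is 14 mm thick (x), 22 mm high (65 to 87 mm) and 104 mm long along the rack's y, on two 10 mm posts at y = +-45 mm; 19 mm of free space between it and the shelf. Pinch it across the rack's x from above.
- keyhole_left (a point): Keyhole at the rack's y = +85 mm: this point is the centre of its wide square opening (18 x 18 mm, at the rack's x = -16 mm), on the plate's underside. Towards the rack's +x the opening runs into a slot 11.6 mm wide, closed end at x = +4 mm, so that a locked 8 mm pin neck is centred at x = 0.
- keyhole_right (a point): The same at the rack's y = -85 mm; both keyholes point the same way (slot towards the rack's +x), so to lock, the rack slides 16 mm towards its own -x once it is down over the pins.
- shaker: Heavy fixed bench shaker, grey housing 200 (its x) by 250 mm (its y), black control strip with knobs on its -x face; origin: centre of its underside, z up. On top an aluminium deck, 170 x 226 mm, top face 70 mm above the origin, carries two upright steel pins. The rack may face either way round on it (its x along or against the shaker's x).
- deck_mid (a point): Point on the shaker's housing axis at the height of the deck's top face (70 mm). The deck with both its pins has stopped anywhere up to 14 mm from here to either side along the shaker's y; this is not measured. It is braked and does not give. With the rack locked, the rack's origin is here but for that offset.
- pin_left (a point): Nominal foot of one pin, at the shaker's x = 0, y = +85 mm, z = 70 mm, for a centred deck: the real pin is up to 14 mm off along y. Each pin: neck 8 mm in diameter and 8 mm high, then a round head 15 mm in diameter and 6 mm thick with small bevels (top 14 mm above the deck). In the wide openings the heads have 1.5 mm of play each way.
- pin_right (a point): Nominal foot of the other, equal pin, at the shaker's y = -85 mm, off by the same amount in the same direction as the first.
- beaker: Bystander: small glass beaker, 48 mm across, 60 mm high, origin at the centre of its underside; stands between the shaker and the rack.
- reagent: Bystander: amber glass bottle, 44 mm across, 85 mm high, origin at the centre of its underside; stands between the shaker and the rack.
- jar: Bystander: glass jar with white lid, 52 mm across, 60 mm high, origin at the centre of its underside; near the robot.
- mortar: Bystander: white porcelain bowl, 84 mm across, 45 mm high, origin at the centre of its underside; on the far side.
- flask: Bystander: conical glass flask, 76 mm across, 98 mm high, origin at the centre of its underside; on the far side.
- spatula: Bystander: thin steel lab spatula, 150 mm long, lying flat between bowl and flask; origin under its middle.

How it is judged:
On the way, in this order (a step that is already met when the one before it is completed fails the run):
1. the rack is lifted clear of the table, higher than the shaker's deck (height (world z) of rack above 0.085 m), for 0.1 s.
2. the rack is down flat on the deck with both pin heads through the wide openings (z of rack in the frame of shaker between 0.066 and 0.0725 m and y of rack in the frame of shaker between -0.018 and 0.018 m and angle between rack's own z axis and vertical below 0.03 rad and angle between the x axis of rack and the x axis of shaker, either way round below 0.06 rad and (x of rack in the frame of shaker between 0.011 and 0.021 m or x of rack in the frame of shaker between -0.021 and -0.011 m)), for 0.05 s.
At the end, for the whole second after the job is handed in: The rack lies flat on the deck (underside within about 3 mm of it, tilt under 0.03 rad, in line with the shaker to 0.06 rad), pins at the closed ends of the narrow slots (rack origin within 3 mm of the pin line, within 18 mm of centre along it), released, at rest (z of rack in the frame of shaker between 0.066 and 0.0725 m and y of rack in the frame of shaker between -0.018 and 0.018 m and angle between rack's own z axis and vertical below 0.03 rad and angle between the x axis of rack and the x axis of shaker, either way round below 0.06 rad and x of rack in the frame of shaker between -0.003 and 0.003 m and linear speed of rack below 0.01 m/s and angular speed of rack below 0.05 rad/s); the robot touches nothing.
It fails at once if the shaker is pressed, struck or pushed with more than 40 N (contact force between shaker and anything else above 40 N).
It fails at once if the rack is tipped by more than 25 degrees (angle between rack's own z axis and vertical above 0.44 rad).
It fails at once if a bystander is moved by more than 25 mm (distance of any of beaker, reagent, jar, mortar, flask, spatula from where it was at the start of the episode above 0.025 m).
It also fails if it takes over 72 s, if anything falls off the work surface, if the arm or the gripper's body presses on something with over 40 N, if the wrist force passes 120 N, or if a joint passes its speed limit or range.

## Robot

A 6-joint arm with a two-finger parallel gripper is mounted at the origin on the work surface. World frame = base frame: x ahead of the robot, y to its left, z up, the work surface at z = 0. Lengths are in m, angles in rad, forces in N, time in s.
With the tool pointing down it reaches from about 0.275 to 0.825 m from the base axis. Payload 5.2 kg.
Tool frame: the origin (TCP) lies midway between the tips of the shut fingers; the grasp point (between the pads) lies 19 mm behind it (ctrl.grip_depth is the distance from the TCP to the grasp point, in m); z points along the fingers, y is the line along which they close (so a half turn about z gives the same grasp; the last joint's range is limited). The gripper opens to 93 mm and grips with 3 to 60 N. Pads are 15 mm wide; open, the fingers measure 128 mm over their backs; the gripper's body (75 mm by 188 mm) begins 65 mm behind the grasp point.
Start: joints at [-1.516, 0.259, 1.535, -0, 1.348, -0.203], TCP at [0.14, -0.532, 0.219] pointing down, gripper open.
Joint ranges: [-3.14, 3.14], [-0.91, 2.08], [0.19, 2.58], [-1.22, 4.36], [0.22, 2.71], [-3.12, 3.12]. Speed limits (rad/s): [2.57, 2.57, 3.14, 3.14, 3.14, 3.14].

## Interface

Orientations are given as a rotation vector (axis times angle).
In Python, from workcell import ctrl gives the robot as it stands.
- The arm moves only by the shell command python3 -m crank 'ROWS' [OPENING]. ROWS is JSON, one flat list of numbers, 6 for each row, row after row: the shift along the tool's x, y, z scaled (see below), then the turn, a rotation vector about the tool's x, y, z scaled (see below). In form: [x, y, z, rx, ry, rz, x, y, z, rx, ry, rz, ...]. A call has 1 to 20 rows; each row is the pose to reach, as a shift and turn from the pose commanded when the call began, along the tool's axes at that moment, turning the shorter way round; what a row does not reach only later rows make up. The controller multiplies each number of a shift by 0.75 m and each number of a turn by 180 degrees. A row lasts 1/8 s, in which the tool goes at most 62.5 mm and 10.7 degrees, less where a joint would pass 70% of its speed; a pose out of reach is approached as far as the arm can. A call with a number of a shift or a turn outside -1 to 1 is refused whole. A call with a gripper value outside its range is refused whole. OPENING is the opening, from -1 (shut) to 1 (fully open), so that 0 is half open, set as the call begins (- or left out, the last holds). The fingers move at their own pace and stop on an object; the grip force is fixed at half the most. Time passes only in rows, so rows that repeat a pose let the fingers close. It gives the time, the measured TCP pose, the force, the opening and the grip force at its end, in the units of the state.
- ctrl.get_obs(): the state, without advancing time (a new reading comes with each control period).
- ctrl.capture(name): name is "side" or "top" or "wrist"; returns the picture (400x640x3 uint8, blue, green, red); there is no depth.
- ctrl.calibration(name): a dict with "K" (3x3 intrinsics, pixels), "camera_from_world" (4x4, takes a point from world to camera coordinates); the wrist camera has in their place "hand_eye" (4x4, takes a point from camera to tool coordinates, whose origin is the TCP and whose axes are the flange's). Camera axes: x right, y down, z forward; pixel columns grow to the right and rows downward; lengths in m; the calibration is good to about 2 mm. A picture is of the moment at which its call begins: read the wrist's pose just before it. calibration takes no time and is no camera call.
- ctrl.finish_job(): hands the job in; it is judged then, once.
The state is a dict: "time": time; "joint_pos": joint angles; "joint_vel": joint speeds; "joint_efforts": joint torques, N m; "tcp_pos": TCP position; "eef_rot": TCP orientation; "contact_force": force on the tool from outside, world axes, zero at the start; "moment": the same for the moment, N m; "width": finger opening in m; "grip_force": force on a finger pad.
Only numpy, scipy, OpenCV 4.12 (cv2) and the standard library are available. Lean on these libraries where they do the work, as an engineer would, in place of code of your own. Each camera call takes 0.05 s, during which the arm holds its last target. There are 200 camera calls.

## Working session

There is one attempt and no reset: what is moved stays moved. The work goes in short steps, Python scripts to look and compute and a shell command to move; the robot and the scene stay as the last step left them, time stands still between calls to the robot, and variables do not carry over. Pictures are saved under pics/ and viewed, at most 10 in all, crops included, and the job is handed in when it is done.

```bash
ls; mkdir -p pics
python3 - <<'E'
from workcell import ctrl
import cv2,numpy as np
np.set_printoptions(precision=4,suppress=True)
o=ctrl.get_obs();print(o)
for n in("side","top"):
    cv2.imwrite(f"pics/{n}0.png",ctrl.capture(n)); c=ctrl.calibration(n);print(n,c)
print(ctrl.calibration("wrist"))
E
```

```text
pics
{'time': 0.0, 'joint_pos': array([-1.5158,  0.2593,  1.536 , -0.    ,  1.348 , -0.2028]), 'joint_vel': array([ 0.0016,  0.0002, -0.001 ,  0.0023, -0.0005,  0.0008]), 'joint_efforts': array([  0.0026, -43.7304, -28.3999,   0.0719,   0.0413,  -0.0001]), 'tcp_pos': array([ 0.1402, -0.5313,  0.2178]), 'eef_rot': array([-3.1138, -0.4036, -0.0002]), 'contact_force': array([ 0.3679,  0.2804, -0.2349]), 'moment': array([ 0.0127, -0.0331, -0.0087]), 'grip_force': 0.0, 'width': 0.09276904316619003}
side {'K': array([[370.558 ,   0.    , 322.9722],
       [  0.    , 370.558 , 198.3449],
       [  0.    ,   0.    ,   1.    ]]), 'camera_from_world': array([[ 0.9931, -0.1157,  0.0212, -0.5861],
       [-0.0622, -0.6693, -0.7404,  0.1091],
       [ 0.0998,  0.7339, -0.6719,  0.8418],
       [ 0.    ,  0.    ,  0.    ,  1.    ]])}
top {'K': array([[456.5374,   0.    , 320.5594],
       [  0.    , 456.5374, 201.7501],
       [  0.    ,   0.    ,   1.    ]]), 'camera_from_world': array([[ 0.0236, -0.9996,  0.0142, -0.0303],
       [-0.9939, -0.025 , -0.1076,  0.6166],
       [ 0.1079, -0.0116, -0.9941,  1.0173],
       [ 0.    ,  0.    ,  0.    ,  1.    ]])}
{'K': array([[356.1394,   0.    , 319.4922],
       [  0.    , 356.1394, 203.8674],
       [  0.    ,   0.    ,   1.    ]]), 'hand_eye': array([[-0.0008, -0.9687, -0.2482,  0.0687],
       [ 1.    , -0.0007, -0.0003, -0.0002],
       [ 0.0001, -0.2482,  0.9687, -0.1662],
       [ 0.    ,  0.    ,  0.    ,  1.    ]])}
```

View pics/top0.png

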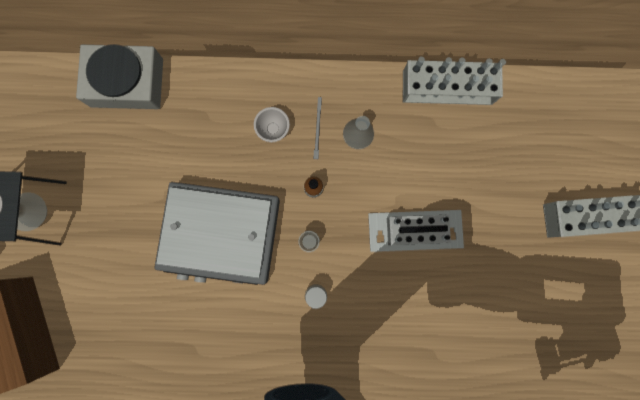

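View pics/side0.png

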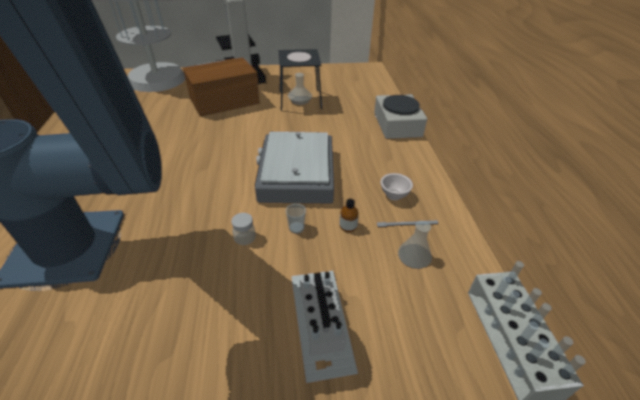

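The top view shows the rack at about (416,230), the shaker at about (218,233) with pins near (175,226) and (253,237), and the knobs on the robot side. The beaker is at (309,241), the reagent bottle at (314,185) and the jar at (316,297). The side view shows the same layout, with the rack at (323,325). I'll enlarge both views.

Run:
```python
import cv2,numpy as np
t=cv2.imread("pics/top0.png");s=cv2.imread("pics/side0.png")
def cr(im,x,y,w,h): return cv2.resize(im[y:y+h,x:x+w],(400,300),interpolation=cv2.INTER_CUBIC)
# top: rack 360..480 x 185..275 (3.333) ; shaker 148..288 x 180..285 (2.857); side rack 263..383 (x), 262..352 ; 2nd shaker 246..346,125..200 (4)
a=np.hstack([cr(t,360,185,120,90),cr(t,148,180,140,105)])
b=np.hstack([cr(s,240,262,160,120),cr(s,246,125,100,75)])
cv2.imwrite("pics/crop1.png",np.vstack([a,b]))
```

```text
(no output)
```

View pics/crop1.png

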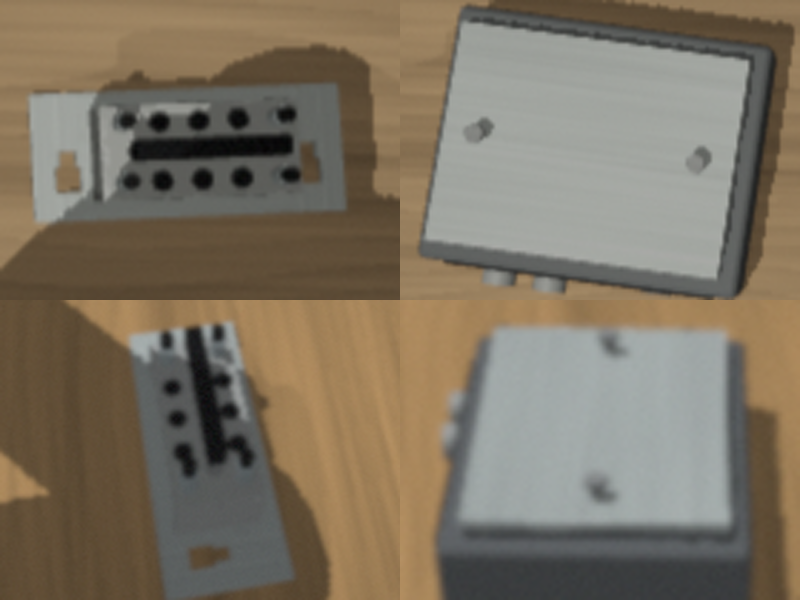

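```bash
cat > h.py <<'E'
import numpy as np
from workcell import ctrl
from scipy.spatial.transform import Rotation as R
np.set_printoptions(precision=4,suppress=True)
def cam(n,o=None):
    c=ctrl.calibration(n)
    if n=="wrist":
        o=o or ctrl.get_obs()
        T=np.eye(4);T[:3,:3]=R.from_rotvec(o['eef_rot']).as_matrix();T[:3,3]=o['tcp_pos']
        return c['K'],np.linalg.inv(T@c['hand_eye'])
    return c['K'],c['camera_from_world']
def ray(c,p):
    K,M=c;Rm=M[:3,:3];d=Rm.T@np.linalg.solve(K,[p[0],p[1],1]);return -Rm.T@M[:3,3],d/np.linalg.norm(d)
def atz(c,p,z):
    o,d=ray(c,p);return o+d*(z-o[2])/d[2]
def tri(cs,ps):
    A=np.zeros((3,3));b=np.zeros(3);r=[ray(c,p) for c,p in zip(cs,ps)]
    for o,d in r: P=np.eye(3)-np.outer(d,d);A+=P;b+=P@o
    x=np.linalg.solve(A,b);return x,max(np.linalg.norm(np.cross(x-o,d)) for o,d in r)
E
python3 - <<'E'
from h import *
t,s=cam("top"),cam("side")
print("handle tri",tri([t,s],[(423.6,229.2),(321.6,300)]))
for p in[(399.6,230),(447.6,228.5)]:print("hend",atz(t,p,.087))
P=[atz(t,p,.005) for p in[(369,213.5),(461.1,210.2),(463.5,247.7),(370.8,251)]];print("plate",np.array(P),np.mean(P,0))
for n,p,q in(("pinfar",(148+85/2.857,180+127/2.857),(246+213/4,125+38/4)),("pinnear",(148+304/2.857,180+157/2.857),(246+197/4,125+182/4))):
    print(n,tri([t,s],[p,q]),atz(t,p,.084))
D=[atz(t,p,.07) for p in[(169,186.3),(271.2,200.3),(260,277.3),(156.4,264.7)]];print("deck",np.array(D),np.mean(D,0))
for n,p in(("beaker",(309,241)),("reag",(314,185)),("jar",(316,297))):print(n,atz(t,p,.06))
E
```

```text
handle tri (array([ 0.5577, -0.2437,  0.0726]), np.float64(3.3348858124134915e-05))
hend [ 0.5539 -0.1879  0.087 ]
hend [ 0.5597 -0.2927  0.087 ]
plate [[ 0.5953 -0.1306  0.005 ]
 [ 0.6085 -0.349   0.005 ]
 [ 0.5202 -0.3539  0.005 ]
 [ 0.5073 -0.1359  0.005 ]] [ 0.5578 -0.2423  0.005 ]
pinfar (array([0.5546, 0.2949, 0.0807]), np.float64(1.14735915389611e-06)) [0.5544 0.2939 0.084 ]
pinnear (array([0.5344, 0.1274, 0.0822]), np.float64(0.0013717534495753738)) [0.5357 0.1271 0.084 ]
deck [[0.6392 0.3222 0.07  ]
 [0.6137 0.0948 0.07  ]
 [0.4444 0.1132 0.07  ]
 [0.4664 0.3393 0.07  ]] [0.5409 0.2174 0.07  ]
beaker [0.526  0.0087 0.06  ]
reag [0.6519 0.0008 0.06  ]
jar [ 0.404  -0.0099  0.06  ]
```

Measured heights are plausible: handle 0.073 m, pin heads about 0.082 m. The slots point to +x. Rack yaw is about +0.060 and shaker yaw about -0.112. Next I'll go above the handle.

```bash
cat >> h.py <<'E'
def go(p,yaw):  # tool y along world angle yaw; TCP at p
    o=ctrl.get_obs();A=R.from_rotvec(o['eef_rot'])
    y=np.array([np.cos(yaw),np.sin(yaw),0]);z=np.array([0,0,-1.]);x=np.cross(y,z)
    B=R.from_matrix(np.c_[x,y,z])
    print("row",A.inv().apply(np.array(p)-o['tcp_pos'])/.75,(A.inv()*B).as_rotvec()/np.pi)
E
python3 -c "
from h import *
go((.5577,-.243,.2),.06)"
```

```text
row [ 0.6363 -0.2298  0.0245] [-0.0003 -0.0004 -0.437 ]
```

```bash
python3 -m crank '[0.2,-0.07,0.008,0,0,-0.14, 0.4,-0.15,0.016,0,0,-0.28, 0.636,-0.23,0.0245,0,0,-0.437, 0.636,-0.23,0.0245,0,0,-0.437, 0.636,-0.23,0.0245,0,0,-0.437, 0.636,-0.23,0.0245,0,0,-0.437, 0.636,-0.23,0.0245,0,0,-0.437, 0.636,-0.23,0.0245,0,0,-0.437, 0.636,-0.23,0.0245,0,0,-0.437, 0.636,-0.23,0.0245,0,0,-0.437, 0.636,-0.23,0.0245,0,0,-0.437, 0.636,-0.23,0.0245,0,0,-0.437, 0.636,-0.23,0.0245,0,0,-0.437, 0.636,-0.23,0.0245,0,0,-0.437]' 1
python3 - <<'E'
from h import *
import cv2
c=cam("wrist");cv2.imwrite("pics/w1.png",ctrl.capture("wrist"))
K,M=c
for q in[(.5577,-.2437,.087),(.554,-.188,.087),(.5597,-.2927,.087)]:
    v=K@(M@[*q,1])[:3];print(v[:2]/v[2])
E
```

```text
time: 1.85
tcp_pos: [0.5571, -0.2439, 0.2005]
eef_rot: [2.155, 2.286, 0.0]
contact_force: [0.7, 0.2, -0.7]
width: 0.093
grip_force: 0.0
[319.9885 200.0989]
[319.415  129.6446]
[318.9625 256.6152]
```

View pics/w1.png

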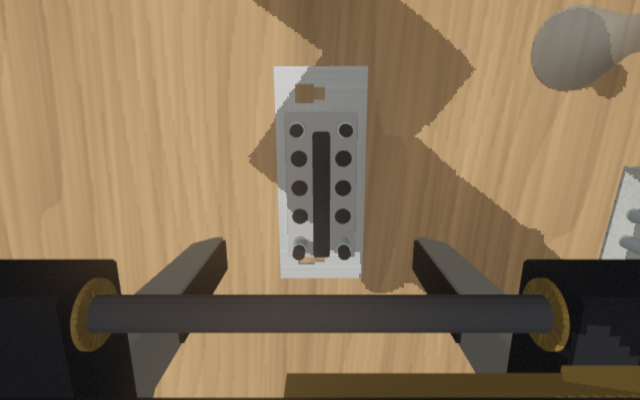

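The wrist view shows the handle bar from (321,132) to (321,257), upright in the picture. Predicted ends were (319,130) and (319,257), so it is aligned. The keyhole slots point right, which is +x. I'll descend and grip.

```bash
python3 -c "
from h import *
c=cam('wrist');a=atz(c,(321,132),.087);b=atz(c,(321,257),.087);print(a,b,(a+b)/2)
m=(a+b)/2
go((m[0],m[1],.058),np.arctan2(a[1]-b[1],a[0]-b[0])-np.pi/2)"
```

```text
[ 0.5554 -0.1896  0.087 ] [ 0.5616 -0.2928  0.087 ] [ 0.5585 -0.2412  0.087 ]
row [0.0034 0.0018 0.1899] [ 0.      0.     -0.0001]
```

```bash
python3 -m crank '[0.003,0.002,0.03,0,0,0, 0.003,0.002,0.06,0,0,0, 0.003,0.002,0.09,0,0,0, 0.003,0.002,0.12,0,0,0, 0.003,0.002,0.15,0,0,0, 0.003,0.002,0.175,0,0,0, 0.003,0.002,0.19,0,0,0, 0.003,0.002,0.19,0,0,0]' 1
python3 -m crank '[0,0,0,0,0,0, 0,0,0,0,0,0, 0,0,0,0,0,0, 0,0,0,0,0,0, 0,0,0,0,0,0, 0,0,0,0,0,0, 0,0,0,0,0,0, 0,0,0,0,0,0]' -1
python3 -m crank '[0,0,-0.01,0,0,0, 0,0,-0.03,0,0,0, 0,0,-0.06,0,0,0, 0,0,-0.09,0,0,0, 0,0,-0.12,0,0,0, 0,0,-0.15,0,0,0, 0,0,-0.18,0,0,0, 0,0,-0.195,0,0,0, 0,0,-0.2,0,0,0, 0,0,-0.2,0,0,0, 0,0,-0.2,0,0,0]'
```

```text
time: 2.9
tcp_pos: [0.5584, -0.2408, 0.0571]
eef_rot: [-2.153, -2.286, 0.0]
contact_force: [-0.5, -0.3, -0.1]
width: 0.0934
grip_force: 0.0
time: 3.9
tcp_pos: [0.5589, -0.2411, 0.0578]
eef_rot: [-2.154, -2.287, 0.0]
contact_force: [0.2, -0.5, -0.2]
width: 0.0176
grip_force: 0.0
time: 5.28
tcp_pos: [0.5584, -0.2408, 0.2067]
eef_rot: [-2.153, -2.286, 0.0]
contact_force: [0.1, 0.2, -3.2]
width: 0.0138
grip_force: 30.0
```

Run:
```python
import cv2,numpy as np
from workcell import ctrl
t=cv2.imread("pics/top0.png").astype(float)
# average several frames
t=np.mean([ctrl.capture("top").astype(float) for _ in range(4)],0).astype(np.uint8);cv2.imwrite("pics/top1.png",t)
s=np.mean([ctrl.capture("side").astype(float) for _ in range(4)],0).astype(np.uint8);cv2.imwrite("pics/side1.png",s)
def cr(im,x,y,w=40,h=30): return cv2.resize(im[y:y+h,x:x+w],(400,300),interpolation=cv2.INTER_CUBIC)
im=np.vstack([np.hstack([cr(t,155,211),cr(t,233,222)]),np.hstack([cr(s,278,122),cr(s,274,157)])])
cv2.imwrite("pics/pins.png",im)
```

```text
(no output)
```

View pics/pins.png

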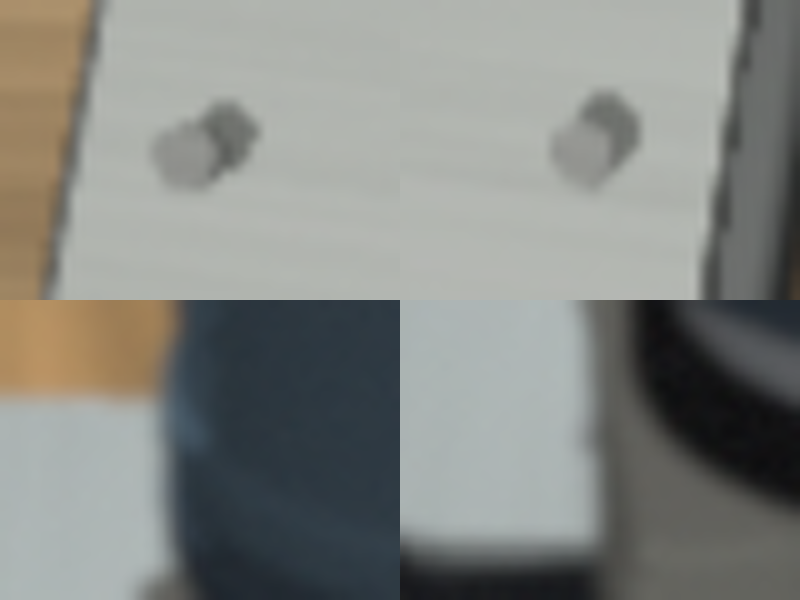

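The pin heads are the lighter discs, at about (173,226) and (251,237) in the top image; the darker ones are shadows. The arm hides the side view. I'll carry the rack high beside the shaker and look with the wrist camera.

```bash
python3 -c "
from h import *
t=cam('top');a=atz(t,(173.05,226.05),.084);b=atz(t,(250.95,237.05),.084);print(a,b,(a+b)/2,np.linalg.norm(a-b),np.arctan2(*(a-b)[:2]))
go((.64,.165,.207),-.112)"
```

```text
[0.5507 0.3038 0.084 ] [0.531  0.1344 0.084 ] [0.5408 0.2191 0.084 ] 0.170568520889807 0.1158463920280427
row [0.534  0.1404 0.0009] [-0.     -0.      0.0547]
```

```bash
python3 -m crank '[0.02,0.005,0,0,0,0.003, 0.06,0.015,0,0,0,0.006, 0.1,0.026,0,0,0,0.01, 0.14,0.037,0,0,0,0.014, 0.18,0.047,0,0,0,0.018, 0.22,0.058,0,0,0,0.022, 0.26,0.068,0,0,0,0.026, 0.3,0.079,0,0,0,0.03, 0.34,0.09,0,0,0,0.034, 0.38,0.1,0,0,0,0.038, 0.42,0.11,0,0,0,0.042, 0.46,0.121,0,0,0,0.046, 0.5,0.132,0,0,0,0.05, 0.525,0.139,0,0,0,0.053, 0.534,0.14,0,0,0,0.055, 0.534,0.14,0,0,0,0.055, 0.534,0.14,0,0,0,0.055, 0.534,0.14,0,0,0,0.055]'
python3 - <<'E'
from h import *
import cv2
c=cam("wrist");o=ctrl.get_obs();np.savez("w2.npz",K=c[0],M=c[1]);print(o['tcp_pos'],o['eef_rot'])
cv2.imwrite("pics/w2.png",ctrl.capture("wrist"))
K,M=c
for q in[(.5507,.3038,.084),(.531,.1344,.084)]:
    v=K@(M@[*q,1])[:3];print(v[:2]/v[2])
E
```

```text
time: 7.92
tcp_pos: [0.6397, 0.1641, 0.2079]
eef_rot: [2.344, 2.091, -0.0]
contact_force: [-0.2, -0.2, -4.4]
width: 0.014
grip_force: 30.0
[0.6397 0.1641 0.2079] [ 2.3443  2.0912 -0.0001]
[179.6126  30.0056]
[198.6189 244.585 ]
```

View pics/w2.png

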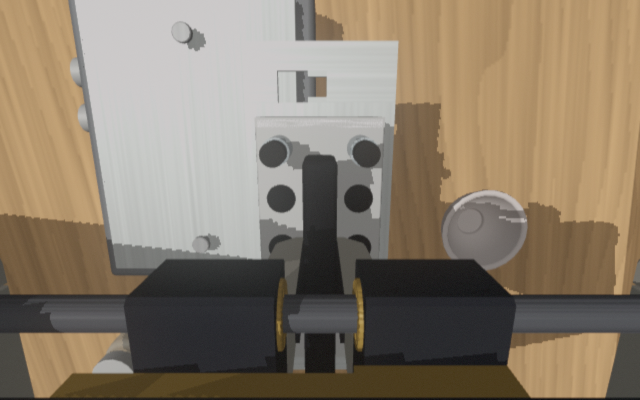

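The pin heads appear at about (181,31) and (201,243), within about 2 px of prediction. The held rack's left keyhole has its wide opening at about (278–308, 70–102). I'll take one enlarged crop for precision.

Run:
```python
import cv2,numpy as np
t=cv2.imread("pics/w2.png")
def cr(x,y,w,h): return cv2.resize(t[y:y+h,x:x+w],(400,300),interpolation=cv2.INTER_CUBIC)
im=np.vstack([np.hstack([cr(160,15,40,30),cr(180,228,40,30)]),np.hstack([cr(260,55,80,60),cr(250,30,160,120)])])
cv2.imwrite("pics/w2c.png",im)
```

```text
(no output)
```

View pics/w2c.png

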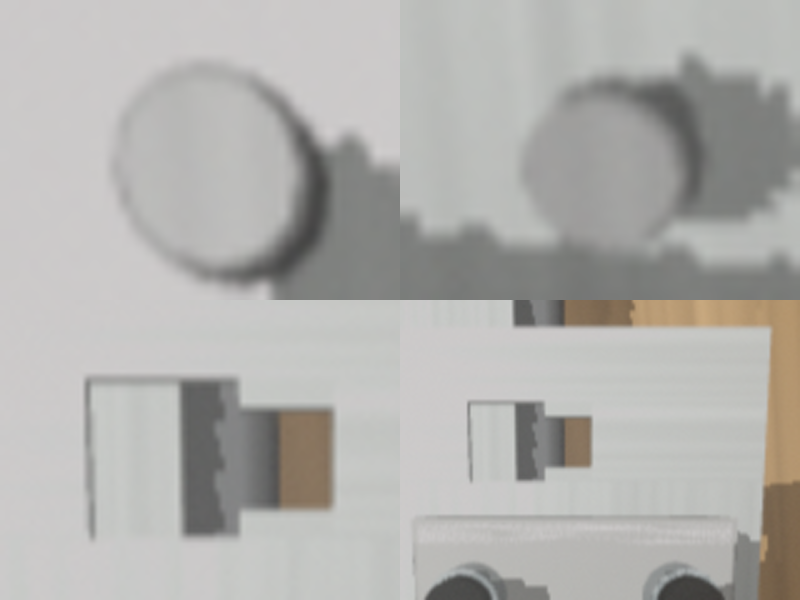

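```bash
cat > m.py <<'E'
from h import *
d=np.load("w2.npz");c=(d['K'],d['M'])
a=atz(c,(180.55,31.35),.084);b=atz(c,(199.75,244.35),.084)
psi=-np.arctan2(*(a-b)[:2]);m=(a+b)/2
print("pins",a,b,m,np.linalg.norm(a-b),"yaw",psi)
th,_=0,0
tcp=np.array([.6397,.1641,.2079]);rx=np.array([np.cos(-.1140),np.sin(-.1140),0])
y=R.from_rotvec([2.3443,2.0912,-.0001]).as_matrix()[:,1];th=np.arctan2(y[1],y[0]);print("tool yaw",th)
def rk(p,z): v=atz(c,p,z)-tcp;return np.array([np.cos(th)*v[0]+np.sin(th)*v[1],-np.sin(th)*v[0]+np.cos(th)*v[1]])
for z in(.150,.155,.160): print(z,rk((292.4,86.2),z),"size",rk((307.2,86),z)-rk((277.4,86),z),"corners L,R", rk((250+12/2.5,30+26/2.5),z),rk((250+371/2.5,30+27/2.5),z))
E
python3 m.py
```

```text
pins [0.5512 0.3028 0.084 ] [0.532  0.1345 0.084 ] [0.5416 0.2187 0.084 ] 0.1694027567297371 yaw -0.11349662576182022
tool yaw -0.11400104692010253
0.15 [-0.0161  0.0841] size [ 0.0178 -0.    ] corners L,R [-0.0374  0.1095] [0.0461 0.1092]
0.155 [-0.0157  0.0838] size [ 0.0174 -0.    ] corners L,R [-0.0366  0.1086] [0.045  0.1083]
0.16 [-0.0153  0.0835] size [ 0.017 -0.   ] corners L,R [-0.0357  0.1077] [0.044  0.1074]
```

```bash
python3 -c "
from h import *
go((.5574,.2178,.150),-.1135)"
```

```text
row [ 0.0586 -0.1173  0.0772] [ 0.      0.     -0.0002]
```

Move across while still high, then lower to about 8 mm above the pin heads.

```bash
python3 -m crank '[0.01,-0.02,0,0,0,0, 0.02,-0.05,0,0,0,0, 0.04,-0.08,0,0,0,0, 0.055,-0.11,0,0,0,0, 0.0586,-0.1173,0,0,0,0, 0.0586,-0.1173,0.015,0,0,0, 0.0586,-0.1173,0.03,0,0,0, 0.0586,-0.1173,0.045,0,0,0, 0.0586,-0.1173,0.06,0,0,0, 0.0586,-0.1173,0.072,0,0,0, 0.0586,-0.1173,0.077,0,0,0, 0.0586,-0.1173,0.077,0,0,0, 0.0586,-0.1173,0.077,0,0,0]'
python3 - <<'E'
from h import *
import cv2
o=ctrl.get_obs();print(o['contact_force'],o['moment'])
c=cam("wrist");w=ctrl.capture("wrist");t=ctrl.capture("top");np.savez("w3.npz",K=c[0],M=c[1])
w=w[0:150,220:420];w=cv2.resize(w,(800,600),interpolation=cv2.INTER_CUBIC)
cv2.imwrite("pics/w3.png",w);cv2.imwrite("pics/top3.png",t)
go((.5574,.2178,.150),-.1135)
E
```

```text
time: 9.6
tcp_pos: [0.5576, 0.2187, 0.1505]
eef_rot: [2.343, 2.092, 0.001]
contact_force: [-0.3, 0.7, -2.6]
width: 0.0141
grip_force: 30.0
[-0.334   0.7088 -2.6351] [-0.0539 -0.1115  0.0546]
row [-0.0012 -0.0001  0.0008] [ 0.0003 -0.0001  0.0002]
```

View pics/w3.png

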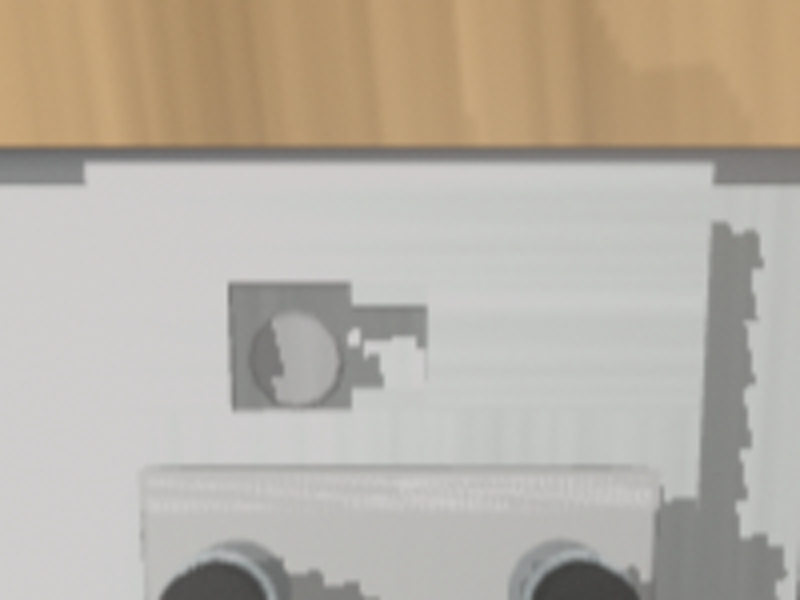

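The left pin head shows through the wide opening: head centre at about (293.4,89.1) and opening centre at about (292.2,86.1), full-image pixels. I'll compute the horizontal offset at their own heights.

Run:
```python
from h import *
d=np.load("w3.npz");c=(d['K'],d['M']);tz=ctrl.get_obs()['tcp_pos'][2]
h=atz(c,(293.4,89.1),.084)
for k in(.053,.055):
    o=atz(c,(292.2,86.1),tz-k);v=(h-o)[:2];p=-.1135
    print(h,o,"move rack x",np.cos(p)*v[0]+np.sin(p)*v[1],"y",-np.sin(p)*v[0]+np.cos(p)*v[1])
```

```text
[0.551  0.3029 0.084 ] [0.5513 0.3037 0.0976] move rack x -0.0002620750615366144 y -0.0008431772890767589
[0.551  0.3029 0.084 ] [0.5512 0.3039 0.0956] move rack x -0.0001185104314631088 y -0.0009808727948395287
```

```bash
python3 -m crank '[-0.0012,0,0.001,0,0,0, -0.0012,0,0.002,0,0,0, -0.0012,0,0.003,0,0,0, -0.0012,0,0.004,0,0,0, -0.0012,0,0.005,0,0,0, -0.0012,0,0.006,0,0,0, -0.0012,0,0.007,0,0,0, -0.0012,0,0.008,0,0,0, -0.0012,0,0.0087,0,0,0, -0.0012,0,0.0087,0,0,0]'
python3 -m crank '[0,0,0.001,0,0,0, 0,0,0.002,0,0,0, 0,0,0.003,0,0,0, 0,0,0.004,0,0,0, 0,0,0.004,0,0,0]'
```

```text
time: 10.95
tcp_pos: [0.5571, 0.2177, 0.1435]
eef_rot: [-2.343, -2.093, 0.0]
contact_force: [0.9, 1.2, -4.3]
width: 0.0137
grip_force: 30.0
time: 11.58
tcp_pos: [0.5571, 0.2177, 0.1404]
eef_rot: [-2.343, -2.092, 0.0]
contact_force: [0.3, 0.8, -3.9]
width: 0.0136
grip_force: 30.0
```

```bash
python3 -m crank '[0,0,0.001,0,0,0, 0,0,0.002,0,0,0, 0,0,0.003,0,0,0, 0,0,0.004,0,0,0, 0,0,0.004,0,0,0]'
python3 -m crank '[0,0,0.001,0,0,0, 0,0,0.002,0,0,0, 0,0,0.003,0,0,0, 0,0,0.004,0,0,0, 0,0,0.004,0,0,0]'
```

```text
time: 12.2
tcp_pos: [0.5571, 0.2177, 0.1374]
eef_rot: [-2.343, -2.093, 0.0]
contact_force: [0.5, -0.4, -3.6]
width: 0.0134
grip_force: 30.0
time: 12.82
tcp_pos: [0.5571, 0.2177, 0.1344]
eef_rot: [-2.343, -2.092, 0.0]
contact_force: [-0.3, 0.1, -4.3]
width: 0.0141
grip_force: 30.0
```

Plate underside is now about 7.5 mm below the head tops with no contact, so both heads are through. I'll lower the rest gently.

```bash
python3 -m crank '[0,0,0.001,0,0,0, 0,0,0.002,0,0,0, 0,0,0.003,0,0,0, 0,0,0.004,0,0,0, 0,0,0.005,0,0,0, 0,0,0.006,0,0,0, 0,0,0.006,0,0,0]'
python3 -m crank '[0,0,0.0006,0,0,0, 0,0,0.0013,0,0,0, 0,0,0.0013,0,0,0]'
```

```text
time: 13.7
tcp_pos: [0.5571, 0.2177, 0.1299]
eef_rot: [-2.343, -2.093, 0.0]
contact_force: [-0.4, 0.1, -4.1]
width: 0.0137
grip_force: 30.0
time: 14.08
tcp_pos: [0.5572, 0.2177, 0.1293]
eef_rot: [2.343, 2.092, 0.0]
contact_force: [-0.5, -0.6, -1.0]
width: 0.0142
grip_force: 30.0
```

```bash
python3 -m crank '[0,0,0.0006,0,0,0, 0,0,0.0006,0,0,0, 0,0,0.0006,0,0,0]'
```

```text
time: 14.45
tcp_pos: [0.5572, 0.2177, 0.1293]
eef_rot: [2.343, 2.092, 0.001]
contact_force: [-3.3, -1.3, 5.6]
width: 0.0138
grip_force: 30.0
```

Down on the deck with about 10 N of load. I'll ease the press slightly and slide towards the rack's -x (tool -y).

```bash
python3 -m crank '[0,0,-0.0005,0,0,0, 0,-0.001,-0.0005,0,0,0, 0,-0.002,-0.0005,0,0,0, 0,-0.003,-0.0005,0,0,0, 0,-0.004,-0.0005,0,0,0, 0,-0.005,-0.0005,0,0,0, 0,-0.006,-0.0005,0,0,0, 0,-0.006,-0.0005,0,0,0]'
python3 -m crank '[0,-0.001,0,0,0,0, 0,-0.002,0,0,0,0, 0,-0.003,0,0,0,0, 0,-0.004,0,0,0,0, 0,-0.005,0,0,0,0, 0,-0.006,0,0,0,0, 0,-0.007,0,0,0,0, 0,-0.007,0,0,0,0]'
```

```text
time: 15.45
tcp_pos: [0.5531, 0.2183, 0.1293]
eef_rot: [2.343, 2.092, 0.002]
contact_force: [4.4, 0.8, 5.9]
width: 0.0135
grip_force: 30.0
time: 16.45
tcp_pos: [0.5478, 0.2188, 0.1293]
eef_rot: [2.343, 2.092, 0.001]
contact_force: [3.9, -0.2, 5.1]
width: 0.0134
grip_force: 30.0
```

```bash
python3 -m crank '[0,-0.001,0,0,0,0, 0,-0.002,0,0,0,0, 0,-0.003,0,0,0,0, 0,-0.004,0,0,0,0, 0,-0.005,0,0,0,0, 0,-0.006,0,0,0,0, 0,-0.006,0,0,0,0]'
python3 -m crank '[0,-0.0007,0,0,0,0, 0,-0.0014,0,0,0,0, 0,-0.0014,0,0,0,0]'
```

```text
time: 17.32
tcp_pos: [0.5434, 0.2193, 0.1293]
eef_rot: [2.343, 2.092, 0.001]
contact_force: [4.6, -1.2, 5.3]
width: 0.0139
grip_force: 30.0
time: 17.7
tcp_pos: [0.5424, 0.2194, 0.1293]
eef_rot: [2.343, 2.092, 0.001]
contact_force: [3.8, -0.3, 5.7]
width: 0.0139
grip_force: 30.0
```

```bash
python3 -m crank '[0,-0.0007,0,0,0,0, 0,-0.0014,0,0,0,0, 0,-0.0014,0,0,0,0]'
```

```text
time: 18.08
tcp_pos: [0.5414, 0.2195, 0.1293]
eef_rot: [2.343, 2.092, 0.001]
contact_force: [5.2, -0.4, 6.0]
width: 0.0139
grip_force: 30.0
```

Feeling for the stop in small steps.

```bash
python3 -m crank '[0,-0.0007,0,0,0,0, 0,-0.0007,0,0,0,0, 0,-0.0007,0,0,0,0]'
python3 -m crank '[0,-0.0007,0,0,0,0, 0,-0.0007,0,0,0,0, 0,-0.0007,0,0,0,0]'
```

```text
time: 18.45
tcp_pos: [0.5412, 0.2195, 0.1294]
eef_rot: [2.342, 2.092, 0.002]
contact_force: [5.9, -0.0, 4.6]
width: 0.0138
grip_force: 30.0
time: 18.82
tcp_pos: [0.5411, 0.2195, 0.1295]
eef_rot: [2.342, 2.091, 0.003]
contact_force: [6.2, -0.0, 4.5]
width: 0.0139
grip_force: 30.0
```

```bash
python3 -m crank '[0,-0.0007,0,0,0,0, 0,-0.0013,0,0,0,0, 0,-0.0013,0,0,0,0]'
```

```text
time: 19.2
tcp_pos: [0.5408, 0.2196, 0.1296]
eef_rot: [2.341, 2.091, 0.005]
contact_force: [8.2, -0.9, 3.2]
width: 0.0137
grip_force: 30.0
```

The stop is firm: the command went on about 1.4 mm further than the rack, with force rising to 8 N. I'll relax the push, release, and retreat straight up.

```bash
python3 -m crank '[0,0.0008,0,0,0,0, 0,0.0013,0,0,0,0, 0,0.0013,0,0,0,0, 0,0.0013,0,0,0,0]'
python3 -m crank '[0,0,0,0,0,0, 0,0,0,0,0,0, 0,0,0,0,0,0, 0,0,0,0,0,0, 0,0,0,0,0,0, 0,0,0,0,0,0, 0,0,0,0,0,0, 0,0,0,0,0,0]' 1
python3 -m crank '[0,0,-0.015,0,0,0, 0,0,-0.03,0,0,0, 0,0,-0.06,0,0,0, 0,0,-0.09,0,0,0, 0,0,-0.12,0,0,0, 0,0,-0.15,0,0,0, 0,0,-0.16,0,0,0, 0,0,-0.16,0,0,0]'
python3 - <<'E'
from h import *
import cv2
c=cam("wrist");w=ctrl.capture("wrist");t=ctrl.capture("top");np.savez("w4.npz",K=c[0],M=c[1])
w=cv2.resize(w[0:300,120:520],(800,600),interpolation=cv2.INTER_CUBIC)
cv2.imwrite("pics/w4.png",w);cv2.imwrite("pics/top4.png",t)
E
```

```text
time: 19.7
tcp_pos: [0.541, 0.2196, 0.1295]
eef_rot: [2.342, 2.091, 0.003]
contact_force: [6.3, -1.2, 5.2]
width: 0.0138
grip_force: 30.0
time: 20.7
tcp_pos: [0.5399, 0.2196, 0.129]
eef_rot: [-2.343, -2.093, 0.0]
contact_force: [-0.0, -0.4, -0.2]
width: 0.0892
grip_force: 0.0
time: 21.7
tcp_pos: [0.5401, 0.2197, 0.2496]
eef_rot: [2.343, 2.092, 0.002]
contact_force: [1.0, -0.1, 0.1]
width: 0.0929
grip_force: 0.0
```

View pics/w4.png

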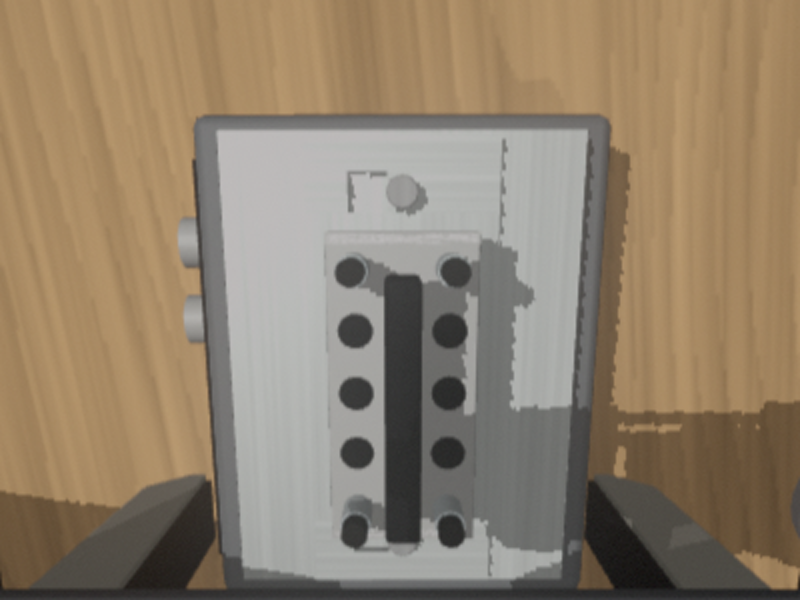

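The final view shows the rack flat and level on the deck. The pin head at crop (402,191) is in line with the handle at x = 402, and the wide opening's left edge, at x = 348, is about 25 mm away. So the pins sit at the slot ends, and the gripper is clear above.

```bash
python3 -c "
from workcell import ctrl
print(ctrl.finish_job())"
```

```text
the job is handed in; nothing more can be done
None
```

The rack is flat on the shaker deck, pushed until the pins stopped firmly in the narrow ends of its keyholes, and released; I've handed the job in (no verdict was shown), with the measured tool force never above about 11 N and no bystanders touched.

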